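# Set a sprung piston clamp half open on its stop pin

### The arm

A 6-joint arm with a two-finger parallel gripper is mounted at the origin on the work surface. World frame = base frame: x ahead of the robot, y to its left, z up, the work surface at z = 0. Lengths are in m, angles in rad, forces in N, time in s.
With the tool pointing down it reaches from about 0.325 to 0.775 m from the base axis. Payload 9.3 kg.
Tool frame: the origin (TCP) lies at the centre of the arm's flange, where the gripper is bolted on; the fingertips stand bot.tip_extent ahead of it and the grasp point (between the pads) lies 155 mm ahead of it (bot.tip_extent is the distance from the TCP to the fingertips, in m); z points along the fingers, y is the line along which they close (so a half turn about z gives the same grasp; the last joint's range is limited). The gripper opens to 85 mm and grips with 20 to 120 N. Pads are 22 mm wide; open, the fingers measure 114 mm over their backs; the gripper's body (76 mm by 85 mm) begins 54 mm behind the grasp point. The pads swing forward as they close: fully open they stand 13 mm farther back than shut.
Start: joints at [1.137, 0.259, 0.021, 1.334, 0, 1.418], TCP at [0.152, 0.528, 0.405] pointing down, gripper open.
Joint ranges: [-3.04, 3.04], [-0.91, 1.82], [-1.04, 1.36], [-1.92, 1.95], [-1.52, 1.45], [-3.14, 3.14]. Speed limits (rad/s): [2.22, 2.22, 2.79, 3.14, 3.14, 3.14].

### API

Orientations are given as a unit quaternion [w, x, y, z].
In Python, from rig import bot, get_image, get_calibration gives the robot as it stands. The module is installed in compiled form; this text tells all that it offers.
- The arm moves only by the shell command python3 -m crank 'ROWS' [FORCE]. ROWS is JSON, a list of rows, each a list of 7 numbers: the shift along the tool's x, y, z each as a share of 100 cm, from -1 to 1, then the turn, a rotation vector about the tool's x, y, z each as a share of 90 degrees, from -1 to 1, then the finger opening in mm, from 0 to 85.4. In form: [[tx, ty, tz, wx, wy, wz, hand], ...]. A call has 1 to 10 rows; each row is the pose to reach, as a shift and turn from the pose commanded when the call began, along the tool's axes at that moment; what a row does not reach only later rows make up. A row lasts 1/8 s, in which the tool goes at most 62.5 mm and 10.7 degrees, less where a joint would pass 70% of its speed; a pose out of reach is approached as far as the arm can. A call with a number of a shift or a turn outside -1 to 1 is refused whole. A call with a gripper value outside its range is refused whole. The fingers move at their own pace and stop on an object; FORCE is the grip in N (left out, the last holds). Time passes only in rows, so rows that repeat a pose let the fingers close. It gives the time, the measured TCP pose, the force, the opening and the grip force at its end, in the units of the state.
- bot.state(): the state, without advancing time (a new reading comes with each control period).
- get_image(name): name is "scene" or "top"; returns (picture, depth): 480x640x3 uint8, red, green, blue; 480x640 float32, m along the optical axis (not along the pixel's ray), 0 where there is no reading.
- get_calibration(name): a dict with "vertical_fov" (degrees; the focal length in pixels is half the picture's height over the tangent of half this angle, whatever the lens; pixels are square), "cx", "cy" (the principal point, pixels), "k1" (the pictures are not rectified: a ray, as slopes to the right and down, at radius r is drawn at 1 + k1 r^2 times it, then the intrinsics apply), "rvec" (rotation vector, rad) and "tvec" (3), from world to camera coordinates, as OpenCV has them. Camera axes: x right, y down, z forward; pixel columns grow to the right and rows downward; lengths in m; the calibration is good to about 2 mm. A picture is of the moment at which its call begins. get_calibration takes no time and is no camera call.
- bot.finish_job(): hands the job in; it is judged then, once.
The state is a dict: "t": time; "qpos": joint angles; "dq": joint speeds; "joint_torque": joint torques, N m; "ee_pos": TCP position; "orientation": TCP orientation; "force": force on the tool from outside, world axes, zero at the start; "torque": the same for the moment, N m; "width": finger opening in m; "gripper_force": force on a finger pad.
Only numpy, scipy, OpenCV 4.12 (cv2) and the standard library are available. Lean on these libraries where they do the work, as an engineer would, in place of code of your own. Each camera call takes 0.05 s, during which the arm holds its last target. There are 200 camera calls.

### The job

Get the green piston clamp ready for its next piston: with the fingertips, push the face of its green pad all the way back against the spring, then let go so that the jaw springs back and is caught half way by its yellow stop pin. Only push: do not pinch the pad, squeeze it or ram it, and leave the orange clamp and all the loose parts as they are.

Things in the scene. Friction and masses are not known exactly. Their poses are not given: they have to be found in the camera images.
- green_clamp: piston clamp with green push pad, fixed to the bench; origin: underside of its base plate. x = the way the jaw is pushed, y left, z up. Base plate 270 x 120 x 12 mm (x -130 to +140). Fixed V jaw at x -125 to -73, up to 40 mm above the bench. End block at x +122 to +138, 46 mm high.
- green_slide (a joint): travel (m) of the green jaw along its clamp's +x: 0 home, 0.030 held half way by the stop pin, 0.060 end stop. A spring pushes it to 0 with 4 N at home, 9 N at the end stop. It carries the upright green pad, 70 mm wide, 14 mm thick, 24 to 95 mm above the bench. Let go beyond 0.032 it is caught by the pin at 0.030; let go earlier it returns to 0.
- green_pad (a point): centre of the front face (to push, facing clamp -x) of the green pad, 78 mm above the bench, 17 mm below the pad's top edge; moves with the jaw; at home it lies at clamp x = -20 mm, y = 0. A fingertip 55 to 75 mm above the bench is clear of fixed jaw and pin. A darker green shell (76 mm wide) covers the pad's back and side edges: no finger may press on it (pinching).
- green_pin (a joint): rise (m) of the green clamp's yellow stop pin (10 mm thick, at clamp x +5 mm, y +45 mm, left of the pad). 0 while the jaw's lug covers it and keeps it down; once the jaw has passed 0.030 it springs up by 0.018 behind the lug, its top then 34 mm above the bench, and stops the jaw on its way back.
- orange_clamp: piston clamp with orange push pad, fixed to the bench; origin: underside of its base plate. x = the way the jaw is pushed, y left, z up. Base plate 270 x 120 x 12 mm (x -130 to +140). Fixed V jaw at x -125 to -73, up to 40 mm above the bench. End block at x +122 to +138, 46 mm high. Built like the green one; a piston stands in it. Leave alone.
- orange_slide (a joint): travel in m of the orange clamp's moving jaw, 0 = home; to be left at 0.
- piston_in_clamp: loose aluminium piston, 50 mm diameter, 55 mm high, standing on the orange clamp's base plate between the jaws; origin at the centre of its underside.
- bush: loose brass bush, 28 mm diameter, 20 mm high, standing on the green clamp's base plate right of and in front of the pad (clamp x about -55 mm, y -42 mm); origin at the centre of its underside.
- piston_spare: loose aluminium piston, 56 mm diameter, 60 mm high, standing on the bench between the two clamps; origin at the centre of its underside.
- bearing: loose steel bearing ring, 72 mm diameter, 18 mm high, on the bench at the left; origin at the centre of its underside.
- wrench: loose steel wrench, 190 mm long, lying on the bench at the right.
- screwdriver: loose screwdriver with a red handle, 160 mm long, lying on the bench at the left.
- valve_block: loose dark steel hydraulic valve block, 75 x 50 x 45 mm with side ports and top studs to 59 mm height, on the bench at the right; origin at the centre of its underside.

How it is judged:
On the way, in this order (a step that is already met when the one before it is completed fails the run):
1. the green jaw is pushed all the way back (within 7 mm of its end stop) and its pin has come up (value of joint green_slide above 0.053 m and value of joint green_pin above 0.014 m), for 0.1 s.
2. the green jaw, let go, has come back onto its stop pin (value of joint green_slide between 0.026 and 0.034 m and value of joint green_pin above 0.014 m and contact force between the fingers and green_clamp below 0.3 N), for 0.2 s.
At the end, for the whole second after the job is handed in: the green jaw rests against its raised stop pin at 0.030 m (within 4 mm), pin up by more than 14 mm, jaw at rest and not touched; the orange jaw is home within 5 mm; no loose part is more than 20 mm from where it stood (value of joint green_slide between 0.026 and 0.034 m and value of joint green_pin above 0.014 m and velocity of joint green_slide between -0.005 and 0.005 m/s and value of joint orange_slide below 0.005 m and distance of each of piston_in_clamp, bush, piston_spare, bearing, wrench, screwdriver, valve_block from where it was at the start of the episode below 0.02 m).
It fails at once if the orange jaw is pushed (over 8 mm) (value of joint orange_slide above 0.008 m).
It fails at once if the green pad is pinched or hooked: the fingers press on the shell at its back or side edges (over 1 N) (contact force between the fingers and green_shell0 above 1 N or contact force between the fingers and green_shell1 above 1 N or contact force between the fingers and green_shell2 above 1 N).
It fails at once if the green clamp is rammed or squeezed (over 60 N from the fingers) (contact force between the fingers and green_clamp above 60 N).
It fails at once if a loose part is knocked, carried or lifted (over 25 mm from its place) (distance of any of piston_in_clamp, bush, piston_spare, bearing, wrench, screwdriver, valve_block from where it was at the start of the episode above 0.025 m).
It also fails if it takes over 42 s, if anything falls off the work surface, if the arm or the gripper's body presses on something with over 40 N, if the wrist force passes 120 N, or if a joint passes its speed limit or range.

## Working session

There is one attempt and no reset: what is moved stays moved. The work goes in short steps, Python scripts to look and compute and a shell command to move; the robot and the scene stay as the last step left them, time stands still between calls to the robot, and variables do not carry over. Pictures are saved under pics/ and viewed, at most 10 in all, crops included, and the job is handed in when it is done.

```bash
mkdir -p pics; cat > h.py <<'E'
import numpy as np,cv2
from rig import bot,get_image,get_calibration
def cal(n):
    c=get_calibration(n);f=240/np.tan(np.radians(c["vertical_fov"])/2)
    R=cv2.Rodrigues(np.array(c["rvec"],float))[0];return c,f,R,np.array(c["tvec"],float)
def cloud(n,depth):
    c,f,R,t=cal(n)
    v,u=np.mgrid[0:480,0:640].astype(float)
    K=np.array([[f,0,c["cx"]],[0,f,c["cy"]],[0,0,1]])
    p=cv2.undistortPoints(np.stack([u.ravel(),v.ravel()],1)[:,None],K,np.array([c["k1"],0,0,0.]))[:,0].reshape(480,640,2)
    P=np.dstack([p*depth[...,None],depth])
    return (P-t)@R
E
python3 - <<'E'
from h import *
print(bot.state(),bot.tip_extent)
for n in("scene","top"):
    im,d=get_image(n);np.savez(f"{n}0.npz",im=im,d=d);cv2.imwrite(f"pics/{n}0.png",im[...,::-1])
    W=cloud(n,d);hsv=cv2.cvtColor(im,cv2.COLOR_RGB2HSV)
    g=(hsv[...,0]>40)&(hsv[...,0]<85)&(hsv[...,1]>90)&(d>0)
    p=W[g];print(n,g.sum(),p.mean(0),p.min(0),p.max(0))
E
```

```text
{'t': 0.0, 'qpos': array([ 1.13739866e+00,  2.59199488e-01,  2.07410009e-02,  1.33368723e+00,
       -2.57118492e-05,  1.41818214e+00]), 'dq': array([ 0.0005196 , -0.0008857 , -0.00087512, -0.00097674, -0.00231707,
       -0.00070081]), 'joint_torque': array([-1.84902970e-04, -5.55653822e+01,  3.44530320e+01,  1.38914783e-02,
       -1.74451020e-04, -1.87595433e-06]), 'ee_pos': array([0.15240207, 0.52840794, 0.40405387]), 'orientation': array([-1.82564550e-04,  1.39930967e-01,  9.90161032e-01, -6.49651007e-04]), 'force': array([-0.47767434,  0.38732832, -0.34494815]), 'torque': array([-0.01026647,  0.00903001,  0.01381827]), 'gripper_force': 0.0, 'width': 0.08530444666659928} 0.1734
scene 395 [ 0.50637317 -0.13869396  0.08003924] [-0.38035274 -0.28466767  0.02388415] [0.6528479  1.71370488 0.51588937]
top 389 [0.38380683 0.12409575 0.17188942] [ 0.07617123 -0.29579862  0.00501832] [0.54667948 0.77298031 0.40282377]
```

View pics/scene0.png

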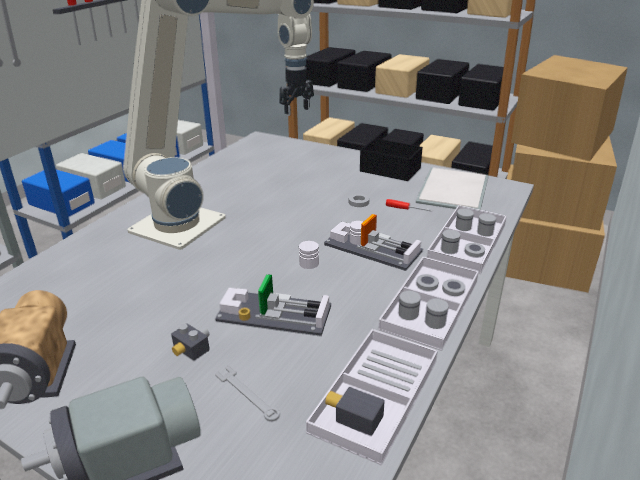

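View pics/top0.png

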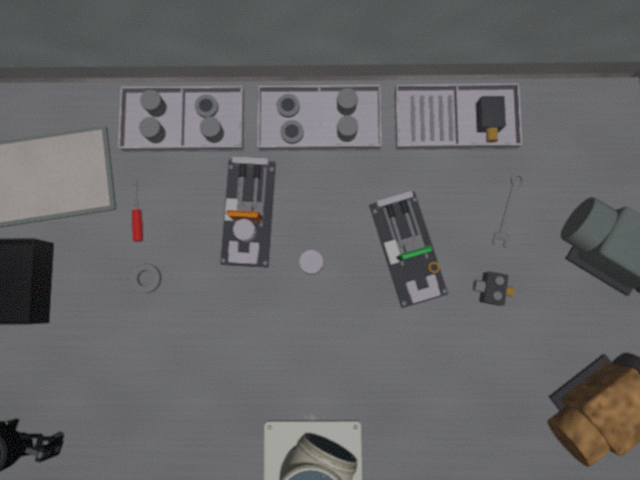

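The scene view shows the green pad at (266,295) with the bush in front of it. In the top view the pad is at (416,253), the bush at (434,268) and the clamp end block at (395,198), so clamp +x points up and slightly left. Next I'll measure the pad and the clamp axis.

```bash
python3 - <<'E'
from h import *
z=np.load("top0.npz");im,d=z["im"],z["d"];W=cloud("top",d);hsv=cv2.cvtColor(im,cv2.COLOR_RGB2HSV)
roi=np.zeros(d.shape,bool);roi[185:312,362:455]=1
g=roi&(hsv[...,0]>40)&(hsv[...,0]<85)&(hsv[...,1]>90)&(W[...,2]>.085)&(W[...,2]<.105)
p=W[g];print(g.sum(),p.mean(0),p.min(0),p.max(0))
r=cv2.minAreaRect((p[:,:2]*1000).astype(np.float32));print(r)
b=roi&(W[...,2]>.006)&(W[...,2]<.2)
q=(W[b][:,:2]*1000).astype(np.float32);n,l,s,c=cv2.connectedComponentsWithStats(b.astype(np.uint8));k=1+s[1:,4].argmax()
q=(W[l==k][:,:2]*1000).astype(np.float32);r=cv2.minAreaRect(q);print("plate",r,cv2.boxPoints(r))
z=np.load("scene0.npz");im,d=z["im"],z["d"];W=cloud("scene",d);hsv=cv2.cvtColor(im,cv2.COLOR_RGB2HSV)
g=np.zeros(d.shape,bool);g[270:320,250:285]=1
g&=(hsv[...,0]>40)&(hsv[...,0]<85)&(hsv[...,1]>90)&(d>0)&(W[...,2]>.02)&(W[...,2]<.11)
p=W[g];print(g.sum(),p.mean(0),p.min(0),p.max(0))
f=p[(p[:,2]>.04)&(p[:,2]<.085)];
for _ in range(4):
    c=f.mean(0);n=np.linalg.svd(f-c)[2][2];e=abs((f-c)@n);f=f[e<max(.003,1.5*e.std())] 
print("face",len(f),c,n,e.std())
E
```

```text
180 [ 0.51110821 -0.24457055  0.09407426] [ 0.495879   -0.27854945  0.08508882] [ 0.5277736  -0.20807483  0.10049294]
((511.1142578125, -243.34751892089844), (13.887032508850098, 74.08745574951172), 16.453369140625)
plate ((529.21484375, -239.86488342285156), (269.85650634765625, 122.52178192138672), 15.990074157714844) [[ 382.6314  -218.143  ]
 [ 416.38263 -335.92435]
 [ 675.7983  -261.58676]
 [ 642.04706 -143.80542]]
365 [ 0.51805408 -0.25502352  0.07356603] [ 0.49806608 -0.28466767  0.02388415] [ 0.52972125 -0.2052624   0.09929323]
face 129 [ 0.51836244 -0.24679703  0.06605345] [0.96806585 0.25052068 0.00937527] 0.0006656187131777675
```

```bash
python3 -m crank '[[-0.362,-0.289,0,0,0,-0.357,0],[-0.362,-0.289,0,0,0,-0.357,0],[-0.362,-0.289,0,0,0,-0.357,0],[-0.362,-0.289,0,0,0,-0.357,0],[-0.362,-0.289,0,0,0,-0.357,0],[-0.362,-0.289,0,0,0,-0.357,0],[-0.362,-0.289,0,0,0,-0.357,0],[-0.362,-0.289,0,0,0,-0.357,0],[-0.362,-0.289,0,0,0,-0.357,0],[-0.362,-0.289,0,0,0,-0.357,0]]' 20
cat > go.py <<'E'
import sys;from h import *
from scipy.spatial.transform import Rotation as Ro
# target: clamp x, y of TCP axis (mm), tip height (mm)
cx,cy,h=map(float,sys.argv[1:4])
a=np.radians(16.1);O=np.array([.5238,-.2410]);X=np.array([np.cos(a),np.sin(a)]);Y=np.array([-X[1],X[0]])
s=bot.state();R=Ro.from_quat(np.roll(s["orientation"],-1))
T=np.append(O+cx/1000*X+cy/1000*Y,h/1000+bot.tip_extent)
rel=s["ee_pos"][:2]-O
G=np.stack([np.append(-X,0),np.append(Y,0),[0,0,-1]],1)
print("t",s["t"],"tip ext",bot.tip_extent,"now clamp mm",rel@X*1000,rel@Y*1000,(s["ee_pos"][2]-bot.tip_extent)*1000,"q",s["qpos"].round(2),"w",s["width"])
print("F clamp",s["force"][:2]@X,s["force"][:2]@Y,s["force"][2])
print("shift",R.inv().apply(T-s["ee_pos"]).round(4),"turn",((R.inv()*Ro.from_matrix(G)).as_rotvec()/(np.pi/2)).round(4))
E
python3 go.py -60 0 160
```

```text
t: 1.35
ee_pos: [0.4199, 0.1505, 0.4044]
orientation: [-0.0, -0.139, 0.99, 0.0]
force: [0.9, -0.7, -0.1]
width: 0.0
gripper_force: 0.0
t 1.35 tip ext 0.1734 now clamp mm 8.788835541658925 404.93758760586627 231.02196140403896 q [ 0.16  0.08 -0.2   1.29  0.   -0.12] w 1.106907132076515e-05
F clamp 0.6374808800411595 -0.8807309329029351 -0.13371859193479113
shift [ 0.068  -0.4051  0.0709] turn [ 0.0002 -0.0005 -0.0011]
```

```bash
python3 -m crank '[[0.068,-0.405,0,0,0,0,0],[0.068,-0.405,0,0,0,0,0],[0.068,-0.405,0,0,0,0,0],[0.068,-0.405,0,0,0,0,0],[0.068,-0.405,0,0,0,0,0],[0.068,-0.405,0,0,0,0,0],[0.068,-0.405,0,0,0,0,0],[0.068,-0.405,0.07,0,0,0,0],[0.068,-0.405,0.07,0,0,0,0],[0.068,-0.405,0.07,0,0,0,0]]'
python3 go.py -60 0 66
python3 - <<'E'
from h import *
im,d=get_image("scene");cv2.imwrite("pics/s1.png",cv2.resize(im[200:340,180:370,::-1],None,fx=4,fy=4))
W=cloud("scene",d)
s=bot.state();p=W[(d>0)&(np.hypot(*(W[...,:2]-s["ee_pos"][:2]).transpose(2,0,1))<.05)&(W[...,2]>.11)]
print(np.sort(p[:,2])[:10],p[p[:,2]<.2].min(0),p[p[:,2]<.2].max(0))
E
```

```text
t: 2.6
ee_pos: [0.4672, -0.2565, 0.3357]
orientation: [0.0, -0.14, 0.99, 0.0]
force: [-0.2, -0.5, 0.2]
width: -0.0001
gripper_force: 0.0
t 2.6 tip ext 0.1734 now clamp mm -58.6574206548763 0.7971563379231733 162.34392459719916 q [-0.66  0.26 -0.16  1.16  0.   -0.94] w -0.00011947672186002688
F clamp -0.31360715614814005 -0.4328571424010983 0.15321686633369802
shift [ 0.0013 -0.0008  0.0963] turn [0.     0.     0.0005]
[0.16223224 0.1628855  0.16294614 0.16302282 0.16423604 0.16506231
 0.16515072 0.16614572 0.16633855 0.16799206] [ 0.45565825 -0.27324734  0.16223224] [ 0.4812118  -0.24541416  0.19935987]
```

View pics/s1.png

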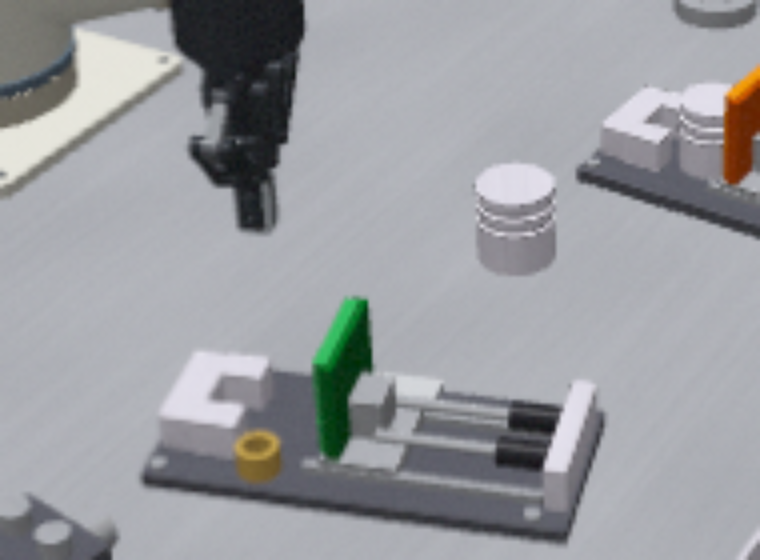

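The closed fingertips are at about (255,225) in the crop, in front of the pad and in line with it. The depth reading puts the tip at z≈0.162, which matches tip_extent. I'll descend, then advance slowly.

```bash
python3 -m crank '[[0.001,-0.001,0.04,0,0,0,0],[0.001,-0.001,0.07,0,0,0,0],[0.001,-0.001,0.096,0,0,0,0],[0.001,-0.001,0.096,0,0,0,0],[-0.01,-0.001,0.096,0,0,0,0],[-0.015,-0.001,0.096,0,0,0,0],[-0.02,-0.001,0.096,0,0,0,0],[-0.02,-0.001,0.096,0,0,0,0]]'
python3 go.py -31 0 66
```

```text
t: 3.65
ee_pos: [0.4866, -0.2529, 0.239]
orientation: [0.0, -0.14, 0.99, -0.0]
force: [0.4, -0.3, -0.6]
width: 0.0003
gripper_force: 0.0
t 3.65 tip ext 0.1734 now clamp mm -38.98693391873511 -1.0949804984426694 65.58969831227004 q [-0.63  0.36 -0.28  0.93  0.   -0.91] w 0.00031907736106845033
F clamp 0.303906181326654 -0.4236999397548462 -0.5934511316308733
shift [-0.008   0.0011 -0.0004] turn [-0.0003  0.0002 -0.0003]
```

```bash
python3 -m crank '[[-0.004,0.001,0,0,0,0,0],[-0.007,0.001,0,0,0,0,0],[-0.010,0.001,0,0,0,0,0],[-0.014,0.001,0,0,0,0,0],[-0.018,0.001,0,0,0,0,0],[-0.022,0.001,0,0,0,0,0],[-0.026,0.001,0,0,0,0,0],[-0.030,0.001,0,0,0,0,0],[-0.034,0.001,0,0,0,0,0],[-0.034,0.001,0,0,0,0,0]]'
python3 go.py 26 0 66
cat > pad.py <<'E'
from h import *
a=np.radians(16.1);O=np.array([.5238,-.2410]);X=np.array([np.cos(a),np.sin(a)]);Y=np.array([-X[1],X[0]])
im,d=get_image("scene");W=cloud("scene",d);hsv=cv2.cvtColor(im,cv2.COLOR_RGB2HSV)
g=(hsv[...,0]>40)&(hsv[...,0]<85)&(hsv[...,1]>90)&(d>0)&(W[...,2]>.03)&(W[...,2]<.11)&(abs(W[...,0]-.53)<.1)&(abs(W[...,1]+.24)<.1)
p=W[g];x=(p[:,:2]-O)@X*1000;y=(p[:,:2]-O)@Y*1000
print("pad n",len(p),"x pct",np.percentile(x,[2,10,50,90,98]).round(1),"y",np.percentile(y,[2,98]).round(1))
import sys
if len(sys.argv)>1: cv2.imwrite(sys.argv[1],cv2.resize(im[200:340,180:370,::-1],None,fx=4,fy=4))
E
python3 pad.py pics/s2.png
```

```text
t: 4.9
ee_pos: [0.5182, -0.2426, 0.2387]
orientation: [-0.001, -0.139, 0.99, 0.0]
force: [-5.1, -0.7, 2.3]
width: -0.0
gripper_force: 2.4
t 4.9 tip ext 0.1734 now clamp mm -5.792624973286907 -0.026128465142633613 65.26569121022396 q [-0.58  0.39 -0.22  0.96 -0.   -0.86] w -3.5508775867383625e-05
F clamp -5.046997357821973 0.7765458969684533 2.3345972499332017
shift [-0.0318  0.0001 -0.0008] turn [ 0.0002 -0.0011 -0.0008]
pad n 363 x pct [ 5.8  7.9 17.2 19.2 19.9] y [-39.1  34.1]
```

View pics/s2.png

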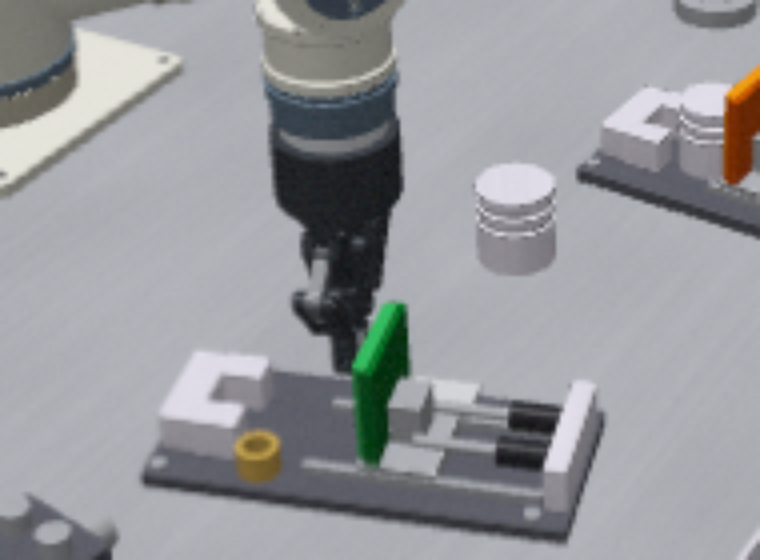

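The pad is in full flat contact: fingers at (345,350) in the crop, force about 5 N, travel about 25 mm. I'll continue towards 56 mm.

```bash
python3 -m crank '[[-0.004,0,0,0,0,0,0],[-0.008,0,0,0,0,0,0],[-0.012,0,0,0,0,0,0],[-0.016,0,0,0,0,0,0],[-0.020,0,0,0,0,0,0],[-0.024,0,0,0,0,0,0],[-0.027,0,0,0,0,0,0],[-0.029,0,0,0,0,0,0],[-0.031,0,0,0,0,0,0],[-0.031,0,0,0,0,0,0]]'
python3 go.py 29 0 66; python3 pad.py
```

```text
t: 6.2
ee_pos: [0.5475, -0.2341, 0.2386]
orientation: [-0.001, -0.139, 0.99, 0.0]
force: [-8.4, -1.2, 5.2]
width: -0.0002
gripper_force: 4.2
t 6.2 tip ext 0.1734 now clamp mm 24.731301435003292 0.043771085780596165 65.24205889942556 q [-0.54  0.43 -0.16  0.98 -0.   -0.82] w -0.00023552961344502996
F clamp -8.410727636017912 1.1274858765144125 5.1696876387585275
shift [-0.0043 -0.     -0.0008] turn [ 0.0003 -0.0018 -0.001 ]
pad n 353 x pct [35.8 38.2 46.9 49.4 49.9] y [-39.3  33.8]
```

```bash
python3 -m crank '[[-0.001,0,0,0,0,0,0],[-0.002,0,0,0,0,0,0],[-0.003,0,0,0,0,0,0],[-0.003,0,0,0,0,0,0],[-0.003,0,0,0,0,0,0]]'
python3 go.py 29 0 66; python3 pad.py pics/s3.png
```

```text
t: 6.88
ee_pos: [0.5503, -0.2333, 0.2387]
orientation: [-0.001, -0.139, 0.99, 0.0]
force: [-9.2, -1.5, 5.1]
width: 0.0001
gripper_force: 4.3
t 6.875 tip ext 0.1734 now clamp mm 27.62107699223674 0.05908132169645019 65.25403338952945 q [-0.54  0.43 -0.16  0.98 -0.   -0.82] w 0.00010128136180302888
F clamp -9.251555636422673 1.127443446195433 5.1152486374251565
shift [-0.0014 -0.0001 -0.0008] turn [ 0.0004 -0.0019 -0.0011]
pad n 352 x pct [38.7 41.3 49.4 52.2 52.8] y [-39.7  35.2]
```

View pics/s3.png

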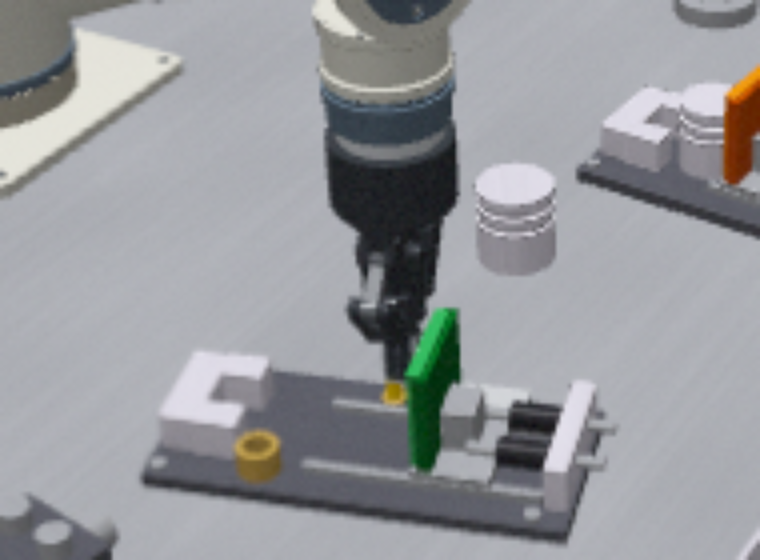

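The yellow pin is up at (394,393) in the crop and travel is about 58 mm. I'll add a small nudge towards the stop, then back off steadily.

```bash
python3 -m crank '[[-0.0015,0,0,0,0,0,0],[-0.0015,0,0,0,0,0,0]]'; python3 pad.py
python3 -m crank '[[0.003,0,0,0,0,0,0],[0.007,0,0,0,0,0,0],[0.011,0,0,0,0,0,0],[0.015,0,0,0,0,0,0],[0.019,0,0,0,0,0,0],[0.023,0,0,0,0,0,0],[0.027,0,0,0,0,0,0],[0.033,0,0,0,0,0,0],[0.041,0,0,0,0,0,0],[0.050,0,0,0,0,0,0]]'
python3 -m crank '[[0.01,0,0,0,0,0,0],[0.01,0,0,0,0,0,0],[0.01,0,0,0,0,0,0],[0.01,0,-0.03,0,0,0,0],[0.01,0,-0.06,0,0,0,0],[0.01,0,-0.1,0,0,0,0],[0.01,0,-0.1,0,0,0,0],[0.01,0,-0.1,0,0,0,0]]'
python3 pad.py pics/s4.png
```

```text
t: 7.18
ee_pos: [0.5518, -0.2329, 0.2386]
orientation: [-0.002, -0.139, 0.99, 0.0]
force: [-8.6, -1.5, 5.8]
width: 0.0003
gripper_force: 4.4
pad n 349 x pct [40.5 42.5 51.2 53.7 54.1] y [-39.   36.5]
t: 8.48
ee_pos: [0.5043, -0.2468, 0.2386]
orientation: [0.0, -0.14, 0.99, 0.0]
force: [-0.3, 0.1, -0.5]
width: 0.0002
gripper_force: 0.0
t: 9.48
ee_pos: [0.4951, -0.2492, 0.3382]
orientation: [-0.0, -0.14, 0.99, 0.0]
force: [0.5, 0.2, -0.0]
width: 0.0002
gripper_force: 0.0
pad n 358 x pct [10.7 13.1 22.2 24.2 24.8] y [-39.7  35.3]
```

View pics/s4.png

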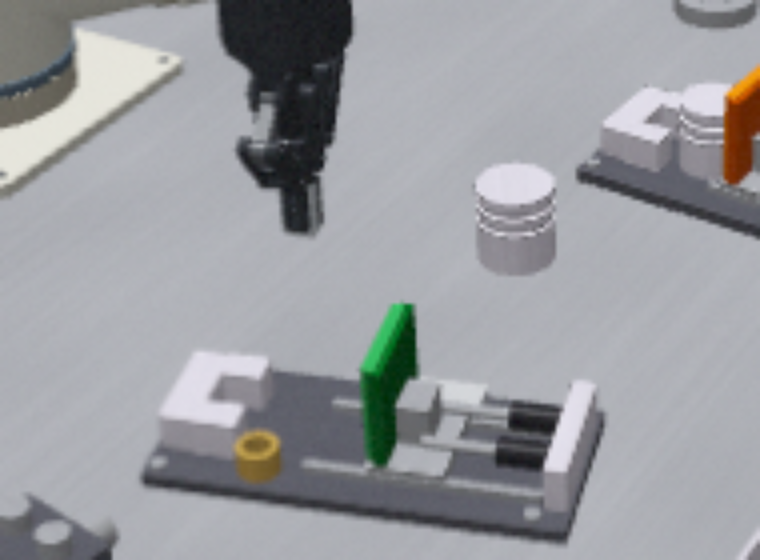

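The pad has stopped at about 30 mm travel, resting on its pin (hidden behind the pad). The fingers are clear and the bush hasn't moved.

```bash
python3 -c "
from rig import bot
print(bot.finish_job())"
```

```text
the job is handed in; nothing more can be done
None
```

I pushed the green jaw back to about its end stop, where the camera showed the yellow pin up. Once released, it sprang back and stopped at about 30 mm travel, the half-way stop position. The fingers are clear and I saw nothing else moved, so I handed the job in; no verdict was returned.

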